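Put the seasoning corner right: swap shaker and jar, tins into their wells

ROBOT

A 6-joint arm with a two-finger parallel gripper is mounted at the origin on a cart in front of the work surface, level with it; the furniture and walls round the work are solid. World frame = base frame: x ahead of the robot, y to its left, z up, the work surface at z = 0. Lengths are in m, angles in degrees, forces in N, time in s.
With the tool pointing down it reaches from about 0.425 to 0.95 m from the base axis. Payload 14.7 kg.
Tool frame: the origin (TCP) lies midway between the tips of the shut fingers; the grasp point (between the pads) lies manip.grip_depth behind it (manip.grip_depth is the distance from the TCP to the grasp point, in m); z points along the fingers, y is the line along which they close (so a half turn about z gives the same grasp; the last joint's range is limited). The gripper opens to 85 mm and grips with 20 to 120 N. Pads are 22 mm wide; open, the fingers measure 114 mm over their backs; the gripper's body (76 mm by 85 mm) begins 54 mm behind the grasp point. The pads swing forward as they close: fully open they stand 13 mm farther back than shut.
Start: joints at [70.21, 27.513, 91.461, -0, 61.026, -2.67], TCP at [0.191, 0.621, 0.231] pointing down, gripper open.
Joint ranges: [-157.49, 157.49], [-46.99, 117.5], [13.45, 153.17], [-89.5, 269.5], [5.16, 153.95], [-167.48, 167.48]. Speed limits (degrees/s): [108.29, 108.29, 136.94, 172.46, 172.46, 172.46].

INTERFACE

Orientations are given as a 3x3 rotation matrix whose columns are the frame's x, y, z axes.
In Python, from workcell import manip, snapshot, camera_params, workorder gives the robot as it stands. The module is installed in compiled form; this text tells all that it offers.
- The arm moves only by the tool send_rows, never from a script. Its argument "increments" is a list of rows, each a list of 7 numbers: the turn, a rotation vector about the tool's x, y, z in rad, then the shift along the tool's x, y, z in mm, then the finger opening in mm, from 0 to 85.4. In form: [[ax, ay, az, x, y, z, fingers], ...]. A call has 1 to 8 rows; each row shifts and turns the commanded pose from where the row before left it, along the tool's axes as they then stand; what a row does not reach is not made up. A row lasts 1/8 s, in which the tool goes at most 62.5 mm and 10.7 degrees, less where a joint would pass 70% of its speed; a pose out of reach is approached as far as the arm can. A call is refused whole if a number of a shift passes 62.5 or a number of a turn 0.188, either way. A call with a gripper value outside its range is refused whole. The fingers move at their own pace and stop on an object; "grip_force" is the grip in N (left out, the last holds). Time passes only in rows, so rows that do not move let the fingers close. It gives the time, the measured TCP pose, the force, the opening and the grip force at its end, in the units of the state.
- manip.read_state(): the state, without advancing time (a new reading comes with each control period).
- snapshot(name): name is "side" or "top"; returns (picture, depth): 480x640x3 uint8, red, green, blue; 480x640 float32, m along the optical axis (not along the pixel's ray), 0 where there is no reading.
- camera_params(name): a dict with "mtx" (3x3 intrinsics, pixels), "k1" (the pictures are not rectified: a ray, as slopes to the right and down, at radius r is drawn at 1 + k1 r^2 times it, then the intrinsics apply), "camera_from_world" (4x4, takes a point from world to camera coordinates). Camera axes: x right, y up, looking along -z (the intrinsics and any distortion apply to the point x, -y, -z); pixel columns grow to the right and rows downward; lengths in m; the calibration is good to about 2 mm. A picture is of the moment at which its call begins. camera_params takes no time and is no camera call.
- workorder.sign_off(): hands the job in; it is judged then, once.
The state is a dict: "t": time; "qpos": joint angles; "qd": joint speeds; "joint_torque": joint torques, N m; "eef_pos": TCP position; "ee_rot": TCP orientation; "force": force on the tool from outside, world axes, zero at the start; "moment": the same for the moment, N m; "width": finger opening in m; "grip_force": force on a finger pad.
Only numpy, scipy, OpenCV 4.12 (cv2) and the standard library are available. Lean on these libraries where they do the work, as an engineer would, in place of code of your own. Each camera call takes 0.05 s, during which the arm holds its last target. There are 200 camera calls.

TASK

Put the seasoning corner in order. The salt shaker and the dark-capped spice jar stand on each other's cork coasters: swap them, so that each ends upright on the coaster where the other stood at the start, first parking one of the two on the spare coaster, which must be empty again at the end. Stand every loose steel spice tin that is there upright in the one well of the wooden block that fits its diameter, fully home, before or after the swap as you like, and leave the salt box, the clothes peg and the tumbler where they are.

Things in the scene. Friction and masses are not known exactly. Their poses are not given: they have to be found in the camera images.
- shaker_mid (a point): Glass salt shaker with a grey domed cap, 44 mm diameter up to 74 mm, cap narrower (34 mm), 90 mm tall, about 0.1 kg, loose. The point is its centre, 45 mm above its underside; z up its axis. It starts upright on coaster_a.
- jar_mid (a point): Glass spice jar with a dark brown-black cap, 41 mm diameter, 105 mm tall, about 0.11 kg, loose; it is the only spice jar outside the wooden tray at the right. The point is its centre, 52.5 mm above its underside; z up its axis. It starts upright on coaster_b.
- coaster_a: Round cork coaster, 76 mm diameter, 4 mm thick, fixed to the worktop, on which the salt shaker stands at the start. Origin at the centre of its underside (worktop level).
- coaster_b: Same kind of coaster, fixed, on which the dark-capped jar stands at the start. Origin at the centre of its underside.
- coaster_c: Same kind of coaster, fixed, the spare one: empty at the start. Origin at the centre of its underside. The three coasters lie roughly in a row along y in front of the block, about 100 mm apart, in any order.
- block: Wooden seasoning block, fixed, 66 mm (its x) by 242 mm (its y), 22 mm tall, with one row of four round wells along its y, graded from the narrowest at its +y end to the widest at its -y end. A wall cabinet hangs behind it: its front stands at x = 0.64, its lower edge 0.45 m above the worktop, its handle (x 0.61) at 0.57 m. Origin at the centre of its underside.
- block_hole0 (a point): Centre of the mouth of the block's narrowest well: 33 mm diameter with a 2 mm chamfer, at the block's top face (22 mm above the worktop), 14 mm deep, so its floor is 8 mm above the worktop. It fits the 30 mm tin. Neighbouring wells are about 57 mm apart.
- block_hole1 (a point): Centre of the mouth of the block's second narrowest well: 39 mm diameter with a 2 mm chamfer, at the block's top face (22 mm above the worktop), 14 mm deep, so its floor is 8 mm above the worktop. It fits the 36 mm tin. Neighbouring wells are about 57 mm apart.
- block_hole2 (a point): Centre of the mouth of the block's second widest well: 45 mm diameter with a 2 mm chamfer, at the block's top face (22 mm above the worktop), 14 mm deep, so its floor is 8 mm above the worktop. It fits the 42 mm tin. Neighbouring wells are about 57 mm apart.
- block_hole3 (a point): Centre of the mouth of the block's widest well: 51 mm diameter with a 2 mm chamfer, at the block's top face (22 mm above the worktop), 14 mm deep, so its floor is 8 mm above the worktop. It fits the 48 mm tin. Neighbouring wells are about 57 mm apart.
- tin0_mid (a point): Plain steel spice tin, an upright straight cylinder 30 mm in diameter, 60 mm tall with its lid (the lid is as wide as the tin and fixed), about 0.10 kg, most of it in a weighted base, loose. The point is its centre, 30 mm above its underside; z up its axis. Starts upright on the worktop left of the block and the coasters; may be absent (None).
- tin1_mid (a point): Plain steel spice tin, an upright straight cylinder 36 mm in diameter, 60 mm tall with its lid (the lid is as wide as the tin and fixed), about 0.12 kg, most of it in a weighted base, loose. The point is its centre, 30 mm above its underside; z up its axis. Starts upright on the worktop left of the block and the coasters; may be absent (None).
- tin2_mid (a point): Plain steel spice tin, an upright straight cylinder 42 mm in diameter, 60 mm tall with its lid (the lid is as wide as the tin and fixed), about 0.14 kg, most of it in a weighted base, loose. The point is its centre, 30 mm above its underside; z up its axis. Starts upright on the worktop left of the block and the coasters; may be absent (None).
- tin3_mid (a point): Plain steel spice tin, an upright straight cylinder 48 mm in diameter, 60 mm tall with its lid (the lid is as wide as the tin and fixed), about 0.16 kg, most of it in a weighted base, loose. The point is its centre, 30 mm above its underside; z up its axis. Starts upright on the worktop left of the block and the coasters; may be absent (None).
- match_box: Small box of cooking salt, the size of a large matchbox, 39x59x31 mm, loose bystander on the worktop behind the left end of the block. Origin at the centre of its underside. Leave it.
- peg: Wooden clothes peg, 15x72x12 mm, loose bystander lying at the worktop's front edge between the coasters and the tins. Origin at its underside. Leave it.
- tumbler: Glass tumbler, 77 mm diameter, 89 mm tall, loose bystander behind the tins, standing on its base. Origin at the centre of its underside. Leave it.

How it is judged (in metres and radians):
On the way:
1. the shaker or the jar stands parked on the spare coaster, upright, its whole base on the cork (((horizontal distance between shaker_mid and coaster_c below 0.016 m and height (world z) of shaker_mid below 0.055 m and angle between shaker_mid's own z axis and vertical below 0.12 rad and linear speed of shaker below 0.03 m/s) or (horizontal distance between jar_mid and coaster_c below 0.016 m and height (world z) of jar_mid below 0.0625 m and angle between jar_mid's own z axis and vertical below 0.12 rad and linear speed of jar below 0.03 m/s))), for 0.2 s.
At the end, for the whole second after the job is handed in: Shaker upright and still on coaster_b, jar on coaster_a, centres within 16 mm of the coaster's (whole base on the cork). Every tin present stands home in its own well: centre below 42 mm height (38 when home), within 6 mm of the well's axis, upright within 0.12 rad, at rest (horizontal distance between shaker_mid and coaster_b below 0.016 m and height (world z) of shaker_mid below 0.055 m and angle between each of shaker_mid, jar_mid, tin0_mid, tin1_mid, tin2_mid, tin3_mid's own z axis and vertical below 0.12 rad and linear speed of each of shaker, jar, tin0, tin1, tin2, tin3 below 0.03 m/s and horizontal distance between jar_mid and coaster_a below 0.016 m and height (world z) of jar_mid below 0.0625 m and horizontal distance between tin0_mid and block_hole0 below 0.006 m and height (world z) of each of tin0_mid, tin1_mid, tin2_mid, tin3_mid below 0.042 m and horizontal distance between tin1_mid and block_hole1 below 0.006 m and horizontal distance between tin2_mid and block_hole2 below 0.006 m and horizontal distance between tin3_mid and block_hole3 below 0.006 m); the robot touches nothing.
It fails at once if the salt box, the clothes peg or the tumbler is shoved more than 40 mm or the tumbler is tipped over (distance of any of match_box, peg, tumbler from where it was at the start of the episode above 0.04 m or angle between tumbler's own z axis and vertical above 0.5 rad).
Of tin0, tin1, tin2, tin3 only 3 to 4 are there at a start; the rules pass over those that are not, and their reading is None.
At some moment in a run one of tin1, tin2, tin3 may be knocked a few centimetres aside while the robot is not near it.
Once in a run the grip may slacken for a moment while it holds something.
It also fails if it takes over 210 s, if anything falls off the work surface, if the arm or the gripper's body presses on something with over 40 N, if the wrist force passes 120 N, or if a joint passes its speed limit or range.

## Working session

There is one attempt and no reset: what is moved stays moved. The work goes in short steps, Python scripts to look and compute and a tool call to move; the robot and the scene stay as the last step left them, time stands still between calls to the robot, and variables do not carry over. Pictures are saved under pics/ and viewed, at most 14 in all, crops included, and the job is handed in when it is done.

Besides the shell and the picture viewer there is one more tool, called after ">>>" by a JSON object that holds its "method" and its "body". send_rows: Moves the arm, as the interface text tells. Its arguments: {"type":"object","properties":{"increments":{"type":"array","items":{"type":"array","items":{"type":"number"}}},"grip_force":{"type":"number"}},"required":["increments"]}

```bash
mkdir -p pics
cat > h.py <<'E'
import numpy as np,cv2
from workcell import manip,snapshot,camera_params
def shot(n,f=None):
    p,d=snapshot(n)
    if f: cv2.imwrite('pics/'+f,p[:,:,::-1])
    return p,d
def rays(n,uv):
    c=camera_params(n);K=np.array(c['mtx']);k=c['k1'];T=np.array(c['camera_from_world'])
    uv=np.atleast_2d(uv).astype(float)
    s=cv2.undistortPoints(uv.reshape(-1,1,2),K,np.array([k,0,0,0,0.])).reshape(-1,2)
    dc=np.c_[s[:,0],-s[:,1],-np.ones(len(s))]
    return -T[:3,:3].T@T[:3,3],dc@T[:3,:3]
def onz(n,uv,z):
    o,d=rays(n,uv);t=(z-o[2])/d[:,2];return o+d*t[:,None]
def cloud(n,dep):
    v,u=np.mgrid[0:480,0:640]
    o,d=rays(n,np.c_[u.ravel(),v.ravel()])
    P=o+d*dep.reshape(-1,1);P[dep.ravel()==0]=np.nan
    return P.reshape(480,640,3)
E
python3 - <<'E'
from h import *
for n in('side','top'):
    p,d=shot(n,n+'0.png');c=camera_params(n);T=np.array(c['camera_from_world']);print(n,c['mtx'],c['k1'],-T[:3,:3].T@T[:3,3],T[:3,:3].round(2).tolist(),(d>0).mean())
    np.savez('s_'+n,p=p,d=d)
s=manip.read_state();print(s,manip.grip_depth)
E
```

```text
side [[567.53440977   0.         327.1437187 ]
 [  0.         567.53440977 248.91929515]
 [  0.           0.           1.        ]] 0.040515535719248055 [ 0.07405198 -0.03215199  0.84999875] [[0.14, -0.99, 0.01], [0.84, 0.13, 0.52], [-0.52, -0.07, 0.85]] 0.9961328125
top [[530.15561501   0.         319.72670848]
 [  0.         530.15561501 239.26698888]
 [  0.           0.           1.        ]] -0.10373026416218681 [0.39473243 0.01009246 1.03046158] [[-0.02, -1.0, -0.0], [0.99, -0.02, 0.14], [-0.14, -0.0, 0.99]] 0.9957975260416667
{'t': 0.1, 'qpos': array([ 7.02106823e+01,  2.75467742e+01,  9.14880144e+01, -3.31547265e-04,
        6.10269968e+01, -2.66897367e+00]), 'qd': array([ 0.01608665, -0.08458776, -0.05945816,  0.06070496, -0.00038165,
        0.00626229]), 'joint_torque': array([ 8.82473832e-04, -9.52254510e+01, -4.31039929e+01,  3.68859810e-04,
        5.06200377e-03,  2.82728827e-06]), 'eef_pos': array([0.19119827, 0.62087493, 0.2307446 ]), 'ee_rot': array([[-9.55689367e-01,  2.94376806e-01, -3.60328200e-04],
       [ 2.94377023e-01,  9.55688828e-01, -1.01638846e-03],
       [ 4.51604482e-05, -1.07742398e-03, -9.99999419e-01]]), 'force': array([-0.15620948, -0.35949249,  0.02027365]), 'moment': array([0.01723162, 0.02172499, 0.05185777]), 'grip_force': 0.0, 'width': 0.08562670458226232} 0.0187
```

View pics/top0.png

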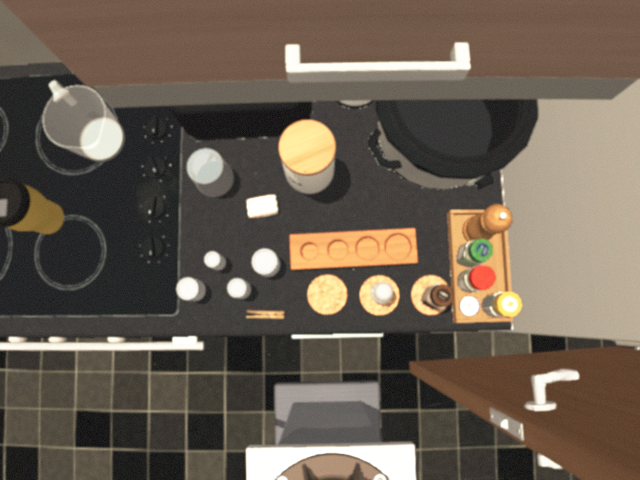

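View pics/side0.png

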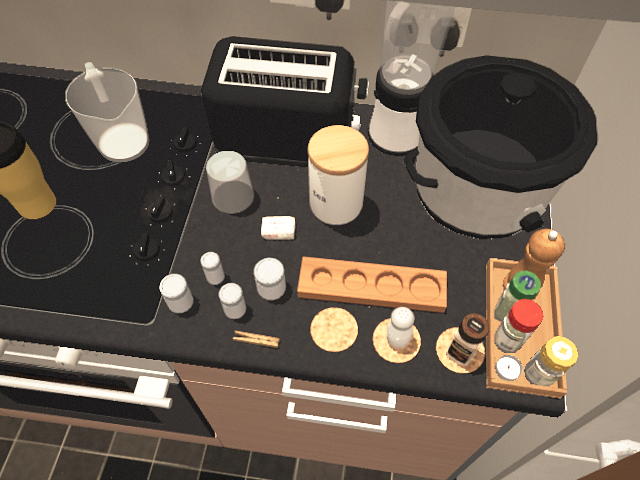

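Top view: the spare coaster is at (327,294), the shaker on coaster_a at (380,295) and the jar on coaster_b at (431,294). The four tins are at (215,261), (191,289), (239,288) and (266,263), and the wells run from (310,251) to (398,244). The tray is right beside the jar.

```bash
cat > meas.py <<'E'
from h import *
def blobs(P,zlo,zhi,box,mn=25):
    x0,x1,y0,y1=box
    m=((P[...,2]>zlo)&(P[...,2]<zhi)&(P[...,0]>x0)&(P[...,0]<x1)&(P[...,1]>y0)&(P[...,1]<y1)).astype(np.uint8)
    n,l,st,_=cv2.connectedComponentsWithStats(m,connectivity=4)
    r=[]
    for i in range(1,n):
        if st[i,4]<mn: continue
        q=P[l==i]; c,rad=cv2.minEnclosingCircle(q[:,:2].astype(np.float32))
        r.append((st[i,4],np.round(c,4),round(2000*rad,1),np.round(np.median(q,0),4)))
    return r
E
python3 - <<'E'
from meas import *
for n in('top','side'):
    s=np.load(f's_{n}.npz');p,d=s['p'],s['d'];P=cloud(n,d)
    print(n,'table z',np.nanmedian(P[(abs(P[...,2])<.02)&(P[...,0]>.4)&(P[...,0]<.6)][:,2]))
    print('tins');[print(b) for b in blobs(P,.054,.068,(.38,.62,.1,.36))]
    print('shaker/jar top');[print(b) for b in blobs(P,.083,.115,(.38,.56,-.27,.1),8)]
    print('block top');[print(b) for b in blobs(P,.017,.027,(.44,.62,-.25,.12),200)]
    m=(abs(P[...,2]-.022)<.006)&(P[...,0]>.44)&(P[...,0]<.62)&(P[...,1]>-.21)&(P[...,1]<.1)
    print('floors');[print(b) for b in blobs(P,.004,.0145,(.46,.6,-.2,.1),40)]
    hsv=cv2.cvtColor(p,cv2.COLOR_RGB2HSV)
    print('hsv coaster',hsv[294,327] if n=='top' else hsv[328,333],'blk',hsv[266,350] if n=='top' else 0)
    m=((hsv[...,0]<25)&(hsv[...,1]>60)&(hsv[...,2]>110)).astype(np.uint8)
    for c in cv2.findContours(m,cv2.RETR_EXTERNAL,cv2.CHAIN_APPROX_NONE)[0]:
        if cv2.contourArea(c)<300: continue
        Q=onz(n,c.reshape(-1,2),.004)[:,:2]
        if not(.38<Q[:,0].mean()<.6 and abs(Q[:,1].mean())<.25):continue
        cc,r=cv2.minEnclosingCircle(Q.astype(np.float32)); Q2=onz(n,c.reshape(-1,2),.022)[:,:2]
        print('contour',cv2.contourArea(c),np.round(cc,4),round(2000*r,1),cv2.minAreaRect((Q2*1000).astype(np.float32)))
E
```

```text
top table z 0.0038912983851859817
tins
(np.int32(452), array([0.4972, 0.1152]), 48.0, array([0.4964, 0.1168, 0.0595]))
(np.int32(206), array([0.5023, 0.2105]), 29.8, array([0.5028, 0.2103, 0.0595]))
(np.int32(409), array([0.4513, 0.2577]), 43.4, array([0.4503, 0.2574, 0.0594]))
(np.int32(283), array([0.449 , 0.1654]), 35.2, array([0.4489, 0.1647, 0.0594]))
shaker/jar top
(np.int32(203), array([ 0.5039, -0.2672]), 42.6, array([ 0.4999, -0.2577,  0.1035]))
(np.int32(10), array([ 0.5058, -0.2685]), 8.8, array([ 0.5057, -0.2684,  0.1143]))
(np.int32(273), array([ 0.455 , -0.2678]), 40.9, array([ 0.4542, -0.2595,  0.1116]))
(np.int32(272), array([ 0.436 , -0.1001]), 34.2, array([ 0.4353, -0.0991,  0.0904]))
(np.int32(467), array([ 0.4265, -0.2007]), 44.0, array([ 0.4263, -0.1983,  0.1091]))
block top
(np.int32(2827), array([ 0.5201, -0.0524]), 249.5, array([ 0.5213, -0.0403,  0.0224]))
floors
(np.int32(521), array([ 0.5258, -0.1391]), 50.8, array([ 0.5256, -0.1394,  0.0088]))
(np.int32(410), array([ 0.524 , -0.0798]), 44.8, array([ 0.5243, -0.0801,  0.0087]))
(np.int32(305), array([ 0.522
[... 1932 characters left out ...]
 blk 0
contour 369.5 [0.4033 0.1219] 74.8 ((396.24542236328125, 118.67485809326172), (72.10417938232422, 16.76694107055664), 87.90008544921875)
contour 1470.0 [ 0.4324 -0.1997] 77.8 ((421.7020568847656, -194.25506591796875), (74.99699401855469, 68.3353271484375), 60.757179260253906)
contour 1062.0 [ 0.4344 -0.0996] 78.4 ((423.6178894042969, -97.34337615966797), (74.9039535522461, 70.04347229003906), 79.76070404052734)
contour 1622.0 [0.438  0.0013] 78.1 ((430.39385986328125, 0.8803825378417969), (74.48065948486328, 74.21569061279297), 8.356796264648438)
contour 5949.5 [ 0.533  -0.0512] 256.8 ((519.4392700195312, -50.448692321777344), (77.49259185791016, 243.1777801513672), 1.791623592376709)
```

>>> {"method": "send_rows", "body": {"increments": [[0,0,0.1817,0,0,0,70],[0,0,0.1817,0,0,0,70],[0,0,0.1817,0,0,0,70],[0,0,0.1817,0,0,0,70],[0,0,0.1817,0,0,0,70],[0,0,0.1817,0,0,0,70],[0,0,0.1818,0,0,0,70],[0,0,0,0,0,0,70]], "grip_force": 30}}

```text
t: 1.1
eef_pos: [0.1913, 0.621, 0.231]
ee_rot: [[-0.001, 1.0, -0.0], [1.0, 0.001, -0.001], [-0.001, -0.0, -1.0]]
force: [-0.2, -0.4, -0.2]
width: 0.0701
grip_force: 0.0
```

>>> {"method": "send_rows", "body": {"increments": [[0,0,0,-52,37,0,70],[0,0,0,-52,37,0,70],[0,0,0,-52,37,0,70],[0,0,0,-52,37,10,70],[0,0,0,-52,37,20,70],[0,0,0,-52,37,25,70],[0,0,0,-51,38,25,70],[0,0,0,0,0,0,70]]}}

```text
t: 2.1
eef_pos: [0.44, 0.272, 0.1557]
ee_rot: [[-0.001, 1.0, -0.002], [1.0, 0.001, -0.002], [-0.002, -0.002, -1.0]]
force: [-0.8, 0.8, 0.6]
width: 0.07
grip_force: 0.0
```

>>> {"method": "send_rows", "body": {"increments": [[0,0,0,0,0,0,70],[0,0,0,0,0,0,70],[0,0,0,0,0,30,70],[0,0,0,0,0,20,70],[0,0,0,0,0,0,70]]}}

```text
t: 2.72
eef_pos: [0.4377, 0.2761, 0.1066]
ee_rot: [[-0.003, 1.0, -0.002], [1.0, 0.003, -0.001], [-0.001, -0.002, -1.0]]
force: [-0.2, -0.4, 0.3]
width: 0.07
grip_force: 0.0
```

>>> {"method": "send_rows", "body": {"increments": [[0,0,0,-18,13,5,70],[0,0,0,0,0,0,70],[0,0,0,0,0,30,70],[0,0,0,0,0,30,70],[0,0,0,0,0,20,70],[0,0,0,0,0,0,70]]}}

```text
t: 3.48
eef_pos: [0.4511, 0.2579, 0.022]
ee_rot: [[-0.001, 1.0, -0.001], [1.0, 0.001, -0.001], [-0.001, -0.001, -1.0]]
force: [0.6, 0.8, 0.2]
width: 0.0701
grip_force: 0.0
```

>>> {"method": "send_rows", "body": {"increments": [[0,0,0,0,0,0,30],[0,0,0,0,0,0,30],[0,0,0,0,0,0,30],[0,0,0,0,0,0,30],[0,0,0,0,0,-20,30],[0,0,0,0,0,-40,30],[0,0,0,0,0,-40,30],[0,0,0,0,0,0,30]], "grip_force": 40}}

```text
t: 4.47
eef_pos: [0.4538, 0.2585, 0.1258]
ee_rot: [[-0.0, 1.0, 0.006], [1.0, 0.0, 0.003], [0.003, 0.006, -1.0]]
force: [-0.1, -0.4, -1.6]
width: 0.0409
grip_force: 40.9
```

>>> {"method": "send_rows", "body": {"increments": [[0,0,0,-42,10,0,30],[0,0,0,-42,10,0,30],[0,0,0,-42,10,0,30],[0,0,0,-42,10,0,30],[0,0,0,-42,10,0,30],[0,0,0,-42,10,0,30],[0,0,0,-42,10,0,30],[0,0,0,-42,5,0,30]]}}

```text
t: 5.48
eef_pos: [0.527, -0.08, 0.122]
ee_rot: [[0.0, 1.0, 0.0], [1.0, -0.0, 0.0], [0.0, 0.0, -1.0]]
force: [-0.1, 0.3, -0.7]
width: 0.0409
grip_force: 40.9
```

>>> {"method": "send_rows", "body": {"increments": [[0,0,0,0,0,0,30],[0,0,0,0,0,10,30],[0,0,0,0,0,0,30],[0,0,0,0,0,0,30]]}}

```text
t: 5.98
eef_pos: [0.5267, -0.0777, 0.112]
ee_rot: [[-0.001, 1.0, -0.001], [1.0, 0.001, 0.0], [0.0, -0.001, -1.0]]
force: [0.6, 0.8, -0.6]
width: 0.0411
grip_force: 40.9
```

Run:
```python
from meas import *
s=manip.read_state();print(s['eef_pos'],s['force'])
for n in('top','side'):
    p,d=shot(n,n+'1.png');P=cloud(n,d)
    print(n,'tins');[print(b) for b in blobs(P,.054,.068,(.38,.62,.09,.36))]
```

```text
[ 0.52665284 -0.07768989  0.11204877] [ 0.61327122  0.77355228 -0.56507116]
top tins
(np.int32(520), array([0.4968, 0.1149]), 48.2, array([0.4971, 0.1148, 0.0595]))
(np.int32(207), array([0.5026, 0.2109]), 30.7, array([0.5027, 0.2105, 0.0596]))
(np.int32(286), array([0.4488, 0.1653]), 35.6, array([0.449 , 0.1649, 0.0594]))
side tins
(np.int32(256), array([0.5037, 0.2141]), 31.5, array([0.503 , 0.2128, 0.0601]))
(np.int32(660), array([0.4982, 0.1161]), 50.4, array([0.4968, 0.1145, 0.0603]))
(np.int32(433), array([0.4498, 0.167 ]), 39.1, array([0.4488, 0.166 , 0.0601]))
```

View pics/side1.png

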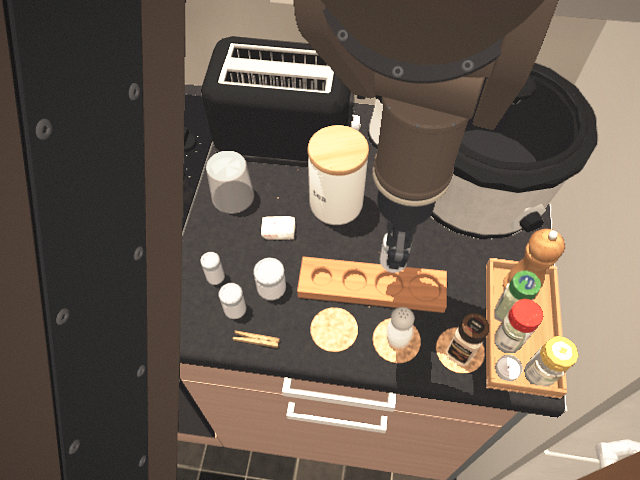

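Side view: the tin is held near (395,262) over the third well, and the others are undisturbed. I'll measure the well mouths on the top plane, which leaves out the occlusion bias.

Run:
```python
from meas import *
for n in('top','side'):
    s=np.load(f's_{n}.npz');p,d=s['p'],s['d'];P=cloud(n,d)
    z0=np.nanmedian(P[(abs(P[...,2]-.0225)<.004)&(P[...,0]>.49)&(P[...,0]<.56)&(P[...,1]>-.17)&(P[...,1]<.06)][:,2])
    m=(abs(P[...,2]-z0)<.0018)&(P[...,0]>.48)&(P[...,0]<.57)&(P[...,1]>-.19)&(P[...,1]<.085)
    m=m.astype(np.uint8)
    cs,h=cv2.findContours(m,cv2.RETR_CCOMP,cv2.CHAIN_APPROX_NONE)
    i=max(range(len(cs)),key=lambda k:cv2.contourArea(cs[k]))
    print(n,z0,cv2.minAreaRect((onz(n,cs[i].reshape(-1,2),.022)[:,:2]*1000).astype(np.float32)))
    for k,c in enumerate(cs):
        if h[0][k][3]==i and cv2.contourArea(c)>60:
            Q=(onz(n,c.reshape(-1,2),.022)[:,:2]*1000).astype(np.float32)
            print(np.round(cv2.fitEllipse(Q)[0],1),np.round(cv2.fitEllipse(Q)[1],1),np.round(cv2.minEnclosingCircle(Q)[0],1))
```

```text
top 0.02244972976537396 ((521.68505859375, -35.166786193847656), (66.46259307861328, 208.3321533203125), 1.808746576309204)
[519.1  31.5] [37.1 41.6] [520.6  30.7]
[522.1 -20.5] [43.7 46.9] [523.  -20.3]
[522.7 -79.5] [50.5 52.9] [521.8 -82.2]
side 0.023010975424404334 ((523.4893188476562, -51.173667907714844), (69.08294677734375, 241.4803009033203), 1.7842895984649658)
[ 526.4 -137.7] [53.7 54.5] [ 526.3 -138. ]
[525.1 -77.6] [47.  51.9] [527.3 -76.6]
[523.4 -21.8] [40.8 43.5] [524.1 -21.2]
[521.1  33.4] [35.3 36.2] [521.1  33.4]
```

>>> {"method": "send_rows", "body": {"increments": [[0,0,0,-2,-3,0,30],[0,0,0,0,0,30,30],[0,0,0,0,0,25,30],[0,0,0,0,0,10,30],[0,0,0,0,0,0,30],[0,0,0,0,0,4,30],[0,0,0,0,0,3,30],[0,0,0,0,0,0,30]]}}

```text
t: 7.08
eef_pos: [0.5244, -0.0805, 0.0406]
ee_rot: [[-0.0, 1.0, 0.001], [1.0, 0.0, -0.0], [-0.0, 0.001, -1.0]]
force: [2.2, 4.5, -1.5]
width: 0.0411
grip_force: 41.3
```

>>> {"method": "send_rows", "body": {"increments": [[0,0,0,1,0,2,30],[0,0,0,0,0,3,30],[0,0,0,0,0,3,30],[0,0,0,0,0,3,30],[0,0,0,0,0,0,30]]}}

```text
t: 7.7
eef_pos: [0.5238, -0.0797, 0.0307]
ee_rot: [[-0.0, 1.0, 0.0], [1.0, 0.0, -0.0], [-0.0, 0.0, -1.0]]
force: [-9.9, 0.6, 40.6]
width: 0.0413
grip_force: 46.2
```

>>> {"method": "send_rows", "body": {"increments": [[0,0,0,0,0,-1,30],[0,0,0,0,0,0,62],[0,0,0,0,0,0,62],[0,0,0,0,0,0,62],[0,0,0,0,0,-30,62],[0,0,0,0,0,-40,62],[0,0,0,0,0,-30,62],[0,0,0,0,0,0,62]]}}

```text
t: 8.7
eef_pos: [0.5252, -0.0798, 0.1322]
ee_rot: [[-0.0, 1.0, 0.004], [1.0, 0.0, -0.001], [-0.001, 0.004, -1.0]]
force: [0.4, -0.2, -0.5]
width: 0.0621
grip_force: 0.0
```

```bash
cat > look.py <<'E'
from meas import *
s=manip.read_state();print(s['t'],s['eef_pos'])
for n in('top','side'):
    p,d=shot(n);P=cloud(n,d)
    print(n,'tins');[print(b) for b in blobs(P,.054,.064,(.38,.62,.07,.36))]
    print(' inwell');[print(b) for b in blobs(P,.064,.073,(.48,.57,-.19,.07))]
E
python3 look.py
```

```text
8.7 [ 0.52524947 -0.07979601  0.13224321]
top tins
(np.int32(514), array([0.4972, 0.1151]), 48.4, array([0.4973, 0.1147, 0.0594]))
(np.int32(203), array([0.5027, 0.211 ]), 31.4, array([0.5019, 0.2106, 0.0596]))
(np.int32(281), array([0.4487, 0.165 ]), 35.5, array([0.449 , 0.1647, 0.0596]))
 inwell
side tins
(np.int32(260), array([0.5035, 0.214 ]), 31.4, array([0.5025, 0.213 , 0.0602]))
(np.int32(653), array([0.4989, 0.1156]), 50.7, array([0.4969, 0.1146, 0.06  ]))
(np.int32(425), array([0.4494, 0.1662]), 38.4, array([0.4489, 0.1661, 0.0603]))
 inwell
(np.int32(356), array([ 0.5235, -0.0791]), 42.3, array([ 0.5185, -0.0767,  0.0682]))
```

>>> {"method": "send_rows", "body": {"increments": [[0,0,0,35,-5,0,70],[0,0,0,40,-5,0,70],[0,0,0,40,-5,0,70],[0,0,0,40,-5,0,70],[0,0,0,40,-7,0,70],[0,0,0,0,0,20,70],[0,0,0,0,0,0,70]]}}

```text
t: 9.68
eef_pos: [0.4952, 0.1156, 0.1084]
ee_rot: [[-0.001, 1.0, -0.004], [1.0, 0.001, -0.001], [-0.001, -0.004, -1.0]]
force: [0.0, 0.1, 0.7]
width: 0.0698
grip_force: 0.0
```

>>> {"method": "send_rows", "body": {"increments": [[0,0,0,0,2,30,70],[0,0,0,0,0,35,70],[0,0,0,0,0,22,70],[0,0,0,0,0,0,70],[0,0,0,0,0,0,30],[0,0,0,0,0,0,30],[0,0,0,0,0,0,30],[0,0,0,0,0,0,30]], "grip_force": 40}}

```text
t: 10.68
eef_pos: [0.4995, 0.1154, 0.0244]
ee_rot: [[0.0, 1.0, 0.001], [1.0, -0.0, 0.0], [0.0, 0.001, -1.0]]
force: [-1.9, -2.2, 9.1]
width: 0.0471
grip_force: 42.2
```

>>> {"method": "send_rows", "body": {"increments": [[0,0,0,0,0,-30,30],[0,0,0,0,0,-40,30],[0,0,0,0,0,-30,30],[0,0,0,0,0,0,30],[0,0,0,0,0,0,30]]}}

```text
t: 11.3
eef_pos: [0.4986, 0.1154, 0.123]
ee_rot: [[-0.0, 1.0, -0.0], [1.0, 0.0, -0.0], [-0.0, -0.0, -1.0]]
force: [-0.1, -0.2, -2.6]
width: 0.0471
grip_force: 42.4
```

>>> {"method": "send_rows", "body": {"increments": [[0,0,0,-36,4,0,30],[0,0,0,-36,4,0,30],[0,0,0,-36,4,0,30],[0,0,0,-36,4,0,30],[0,0,0,-36,4,0,30],[0,0,0,-36,4,0,30],[0,0,0,-38,3,0,30],[0,0,0,0,0,0,30]]}}

```text
t: 12.3
eef_pos: [0.5254, -0.1406, 0.1218]
ee_rot: [[0.003, 1.0, -0.002], [1.0, -0.003, 0.0], [0.0, -0.002, -1.0]]
force: [-0.4, -0.2, -1.9]
width: 0.0471
grip_force: 42.3
```

>>> {"method": "send_rows", "body": {"increments": [[0,0,0,0,0,0,30],[0,0,0,0,0,0,30],[0,0,0,0,0,0,30]]}}

```text
t: 12.68
eef_pos: [0.5257, -0.1378, 0.1231]
ee_rot: [[-0.001, 1.0, -0.0], [1.0, 0.001, 0.0], [0.0, -0.0, -1.0]]
force: [-0.2, 0.0, -2.0]
width: 0.0472
grip_force: 42.3
```

>>> {"method": "send_rows", "body": {"increments": [[0,0,0,0,0,35,30],[0,0,0,0,0,28,30],[0,0,0,0,0,10,30],[0,0,0,0,0,0,30],[0,0,0,0,0,4,30],[0,0,0,0,0,4,30],[0,0,0,0,0,0,30]]}}

```text
t: 13.55
eef_pos: [0.526, -0.1386, 0.0424]
ee_rot: [[0.0, 1.0, 0.0], [1.0, -0.0, -0.0], [-0.0, 0.0, -1.0]]
force: [0.1, 0.5, -1.3]
width: 0.047
grip_force: 42.3
```

>>> {"method": "send_rows", "body": {"increments": [[0,0,0,0,0,3,30],[0,0,0,0,0,3,30],[0,0,0,0,0,3,30],[0,0,0,0,0,1,30],[0,0,0,0,0,0,30]]}}

```text
t: 14.18
eef_pos: [0.5258, -0.1385, 0.0324]
ee_rot: [[-0.0, 1.0, -0.0], [1.0, 0.0, 0.0], [0.0, -0.0, -1.0]]
force: [-2.4, 0.2, 4.1]
width: 0.0472
grip_force: 42.8
```

>>> {"method": "send_rows", "body": {"increments": [[0,0,0,0,0,0,66],[0,0,0,0,0,0,66],[0,0,0,0,0,0,66],[0,0,0,0,0,-30,66],[0,0,0,0,0,-40,66],[0,0,0,0,0,-30,66],[0,0,0,0,0,0,66],[0,0,0,0,0,0,66]]}}

```text
t: 15.18
eef_pos: [0.5256, -0.1385, 0.1319]
ee_rot: [[-0.0, 1.0, -0.0], [1.0, 0.0, 0.0], [0.0, -0.0, -1.0]]
force: [-0.2, 1.1, 0.8]
width: 0.0662
grip_force: 0.0
```

```bash
python3 look.py
```

```text
15.175 [ 0.52563175 -0.13846466  0.13189441]
top tins
(np.int32(204), array([0.503, 0.211]), 30.4, array([0.5023, 0.2102, 0.0593]))
(np.int32(281), array([0.4488, 0.1656]), 35.7, array([0.4489, 0.1649, 0.0593]))
 inwell
(np.int32(315), array([ 0.5224, -0.0801]), 41.8, array([ 0.5238, -0.0769,  0.0678]))
side tins
(np.int32(424), array([0.4501, 0.1662]), 38.4, array([0.4492, 0.1659, 0.0601]))
 inwell
(np.int32(490), array([ 0.5236, -0.0795]), 43.6, array([ 0.5224, -0.0797,  0.0682]))
(np.int32(502), array([ 0.525 , -0.1386]), 48.9, array([ 0.5199, -0.1338,  0.068 ]))
```

>>> {"method": "send_rows", "body": {"increments": [[0,0,0,38,-9,0,66],[0,0,0,38,-9,0,66],[0,0,0,38,-9,0,66],[0,0,0,38,-10,0,66],[0,0,0,38,-10,0,66],[0,0,0,38,-10,0,66],[0,0,0,38,-10,0,66],[0,0,0,38,-9,0,66]]}}

```text
t: 16.27
eef_pos: [0.4489, 0.1665, 0.1314]
ee_rot: [[-0.0, 1.0, -0.001], [1.0, 0.0, -0.0], [-0.0, -0.001, -1.0]]
force: [0.8, 0.4, 0.2]
width: 0.066
grip_force: 0.0
```

>>> {"method": "send_rows", "body": {"increments": [[0,0,0,0,0,0,66],[0,0,0,0,0,20,66],[0,0,0,0,0,20,66],[0,0,0,0,0,0,66]]}}

```text
t: 16.77
eef_pos: [0.4488, 0.1645, 0.0908]
ee_rot: [[0.0, 1.0, -0.003], [1.0, -0.0, -0.001], [-0.001, -0.003, -1.0]]
force: [0.5, 0.7, 0.2]
width: 0.066
grip_force: 0.0
```

>>> {"method": "send_rows", "body": {"increments": [[0,0,0,1,1,30,66],[0,0,0,0,0,25,66],[0,0,0,0,0,13,66],[0,0,0,0,0,0,66],[0,0,0,0,0,0,25],[0,0,0,0,0,0,25],[0,0,0,0,0,0,25],[0,0,0,0,0,0,25]], "grip_force": 40}}

```text
t: 17.77
eef_pos: [0.4515, 0.1666, 0.0252]
ee_rot: [[-0.0, 1.0, 0.001], [1.0, 0.0, 0.0], [0.0, 0.001, -1.0]]
force: [-0.3, -1.3, 6.6]
width: 0.035
grip_force: 39.0
```

>>> {"method": "send_rows", "body": {"increments": [[0,0,0,0,0,0,25],[0,0,0,0,0,-30,25],[0,0,0,0,0,-40,25],[0,0,0,0,0,-30,25],[0,0,0,0,0,0,25],[0,0,0,0,0,0,25]]}}

```text
t: 18.52
eef_pos: [0.4507, 0.1664, 0.1242]
ee_rot: [[-0.0, 1.0, 0.0], [1.0, 0.0, 0.0], [0.0, 0.0, -1.0]]
force: [-0.7, -0.5, -1.0]
width: 0.0348
grip_force: 40.6
```

>>> {"method": "send_rows", "body": {"increments": [[0,0,0,-35,14,0,25],[0,0,0,-38,14,0,25],[0,0,0,-38,14,0,25],[0,0,0,-38,14,0,25],[0,0,0,-39,15,0,25],[0,0,0,0,0,0,25],[0,0,0,0,0,0,25],[0,0,0,0,0,0,25]]}}

```text
t: 19.52
eef_pos: [0.5212, -0.0207, 0.1238]
ee_rot: [[-0.001, 1.0, -0.001], [1.0, 0.001, 0.0], [0.0, -0.001, -1.0]]
force: [0.1, -0.4, -0.6]
width: 0.0348
grip_force: 40.5
```

>>> {"method": "send_rows", "body": {"increments": [[0,0,0,-0.5,1,35,25],[0,0,0,0,0,28,25],[0,0,0,0,0,10,25],[0,0,0,0,0,0,25],[0,0,0,0,0,4,25],[0,0,0,0,0,4,25],[0,0,0,0,0,0,25]]}}

```text
t: 20.4
eef_pos: [0.5229, -0.0221, 0.0434]
ee_rot: [[0.0, 1.0, 0.0], [1.0, -0.0, -0.0], [-0.0, 0.0, -1.0]]
force: [-0.5, -0.2, -1.6]
width: 0.0349
grip_force: 40.5
```

>>> {"method": "send_rows", "body": {"increments": [[0,0,0,0,0,3,25],[0,0,0,0,0,3,25],[0,0,0,0,0,3,25],[0,0,0,0,0,1,25],[0,0,0,0,0,0,25]]}}

```text
t: 21.02
eef_pos: [0.5227, -0.022, 0.0333]
ee_rot: [[-0.0, 1.0, -0.0], [1.0, 0.0, 0.0], [0.0, -0.0, -1.0]]
force: [-0.7, -0.5, 3.4]
width: 0.0354
grip_force: 40.9
```

>>> {"method": "send_rows", "body": {"increments": [[0,0,0,0,0,0.5,25],[0,0,0,0,0,0,60],[0,0,0,0,0,0,60],[0,0,0,0,0,0,60],[0,0,0,0,0,-30,60],[0,0,0,0,0,-40,60],[0,0,0,0,0,-30,60],[0,0,0,0,0,0,60]]}}

```text
t: 22.02
eef_pos: [0.5243, -0.0222, 0.1348]
ee_rot: [[-0.0, 1.0, 0.004], [1.0, 0.0, -0.0], [-0.0, 0.004, -1.0]]
force: [-0.4, 0.7, 0.1]
width: 0.0601
grip_force: 0.0
```

```bash
python3 look.py
```

```text
22.025 [ 0.52431275 -0.02216341  0.13482327]
top tins
(np.int32(203), array([0.5031, 0.2106]), 30.2, array([0.503 , 0.211 , 0.0594]))
 inwell
(np.int32(194), array([ 0.5175, -0.0814]), 38.6, array([ 0.5134, -0.0842,  0.0678]))
(np.int32(48), array([ 0.5148, -0.1218]), 22.2, array([ 0.5175, -0.1219,  0.0681]))
side tins
(np.int32(252), array([0.5031, 0.2138]), 32.1, array([0.5022, 0.2128, 0.0605]))
 inwell
(np.int32(490), array([ 0.5242, -0.0804]), 43.7, array([ 0.5225, -0.0796,  0.0681]))
(np.int32(275), array([ 0.522 , -0.0226]), 37.0, array([ 0.5177, -0.0232,  0.068 ]))
(np.int32(649), array([ 0.5251, -0.1388]), 49.4, array([ 0.5243, -0.1383,  0.068 ]))
```

>>> {"method": "send_rows", "body": {"increments": [[0,0,0,38,-3,0,60],[0,0,0,39,-3,0,60],[0,0,0,39,-3,0,60],[0,0,0,39,-3,0,60],[0,0,0,39,-4,0,60],[0,0,0,39,-4,0,60],[0,0,0,0,0,40,60],[0,0,0,0,0,0,60]]}}

```text
t: 23.12
eef_pos: [0.5003, 0.2104, 0.0898]
ee_rot: [[-0.001, 1.0, -0.006], [1.0, 0.001, -0.002], [-0.002, -0.006, -1.0]]
force: [-0.7, 0.2, -0.3]
width: 0.0598
grip_force: 0.0
```

>>> {"method": "send_rows", "body": {"increments": [[0,0,0,0,0,0,60],[0,0,0,0,0,0,60]]}}

```text
t: 23.38
eef_pos: [0.5035, 0.2107, 0.0937]
ee_rot: [[0.001, 1.0, 0.001], [1.0, -0.001, 0.0], [0.0, 0.001, -1.0]]
force: [-0.2, 0.1, 0.8]
width: 0.0602
grip_force: 0.0
```

>>> {"method": "send_rows", "body": {"increments": [[0,0,0,1,0,30,60],[0,0,0,0,0,25,60],[0,0,0,0,0,15,60],[0,0,0,0,0,0,60],[0,0,0,0,0,0,20],[0,0,0,0,0,0,20],[0,0,0,0,0,0,20],[0,0,0,0,0,0,20]], "grip_force": 40}}

```text
t: 24.38
eef_pos: [0.5035, 0.2122, 0.0238]
ee_rot: [[-0.0, 1.0, 0.001], [1.0, 0.0, 0.001], [0.001, 0.001, -1.0]]
force: [-0.6, -1.4, 6.5]
width: 0.0288
grip_force: 38.9
```

>>> {"method": "send_rows", "body": {"increments": [[0,0,0,0,0,0,20],[0,0,0,0,0,-30,20],[0,0,0,0,0,-40,20],[0,0,0,0,0,-30,20],[0,0,0,0,0,0,20],[0,0,0,0,0,0,20]]}}

```text
t: 25.12
eef_pos: [0.5027, 0.2119, 0.1227]
ee_rot: [[-0.0, 1.0, 0.0], [1.0, 0.0, 0.0], [0.0, 0.0, -1.0]]
force: [-0.6, 0.2, -1.6]
width: 0.0292
grip_force: 39.8
```

>>> {"method": "send_rows", "body": {"increments": [[0,0,0,-34,4,0,20],[0,0,0,-36,4,0,20],[0,0,0,-36,4,0,20],[0,0,0,-36,3,0,20],[0,0,0,-36,3,0,20],[0,0,0,0,0,0,20],[0,0,0,0,0,0,20],[0,0,0,0,0,0,20]]}}

```text
t: 26.12
eef_pos: [0.5206, 0.0347, 0.1224]
ee_rot: [[-0.001, 1.0, -0.001], [1.0, 0.001, 0.0], [0.0, -0.001, -1.0]]
force: [-0.5, 0.1, 0.3]
width: 0.029
grip_force: 39.8
```

>>> {"method": "send_rows", "body": {"increments": [[0,0,0,-0.5,0,35,20],[0,0,0,0,0,28,20],[0,0,0,0,0,10,20],[0,0,0,0,0,0,20],[0,0,0,0,0,4,20],[0,0,0,0,0,4,20],[0,0,0,0,0,0,20]]}}

```text
t: 27.0
eef_pos: [0.5209, 0.0335, 0.0419]
ee_rot: [[0.0, 1.0, 0.0], [1.0, -0.0, -0.0], [-0.0, 0.0, -1.0]]
force: [0.9, -0.0, -0.0]
width: 0.029
grip_force: 39.8
```

>>> {"method": "send_rows", "body": {"increments": [[0,0,0,0,0,3,20],[0,0,0,0,0,3,20],[0,0,0,0,0,3,20],[0,0,0,0,0,1,20],[0,0,0,0,0,0,20]]}}

```text
t: 27.62
eef_pos: [0.5208, 0.0335, 0.0318]
ee_rot: [[0.0, 1.0, -0.0], [1.0, -0.0, -0.0], [-0.0, -0.0, -1.0]]
force: [-0.9, 0.4, 3.1]
width: 0.029
grip_force: 39.9
```

>>> {"method": "send_rows", "body": {"increments": [[0,0,0,0,0,0.5,20],[0,0,0,0,0,0,60],[0,0,0,0,0,0,60],[0,0,0,0,0,0,60],[0,0,0,0,0,-30,60],[0,0,0,0,0,-40,60],[0,0,0,0,0,-50,60],[0,0,0,0,0,0,60]]}}

```text
t: 28.62
eef_pos: [0.5231, 0.0335, 0.1546]
ee_rot: [[-0.0, 1.0, 0.006], [1.0, 0.0, 0.0], [0.0, 0.006, -1.0]]
force: [-0.4, -0.3, -0.1]
width: 0.0603
grip_force: 0.0
```

```bash
python3 look.py
python3 - <<'E'
from meas import *
for n in('top','side'):
    p,d=shot(n,n+'2.png');P=cloud(n,d)
    print(n);[print(b) for b in blobs(P,.083,.108,(.38,.47,-.24,.1),8)]
E
```

```text
28.625 [0.52307292 0.03350267 0.15462218]
top tins
 inwell
(np.int32(481), array([ 0.524 , -0.1397]), 48.5, array([ 0.5243, -0.1408,  0.0678]))
(np.int32(272), array([ 0.5203, -0.0228]), 35.2, array([ 0.5199, -0.0223,  0.0679]))
side tins
 inwell
(np.int32(251), array([0.5209, 0.033 ]), 31.6, array([0.5202, 0.0336, 0.0681]))
(np.int32(358), array([ 0.5226, -0.0226]), 37.2, array([ 0.5212, -0.0224,  0.0684]))
(np.int32(487), array([ 0.5235, -0.0802]), 42.6, array([ 0.5226, -0.0794,  0.0682]))
(np.int32(645), array([ 0.5257, -0.1385]), 49.9, array([ 0.5245, -0.1383,  0.0682]))
top
(np.int32(67), array([ 0.4274, -0.1915]), 36.3, array([ 0.4236, -0.1838,  0.095 ]))
(np.int32(12), array([ 0.4068, -0.2005]), 11.5, array([ 0.4073, -0.2001,  0.0956]))
side
(np.int32(371), array([ 0.437 , -0.0988]), 35.9, array([ 0.4343, -0.099 ,  0.0906]))
(np.int32(247), array([ 0.4237, -0.1979]), 39.9, array([ 0.4114, -0.1914,  0.0962]))
```

View pics/side2.png

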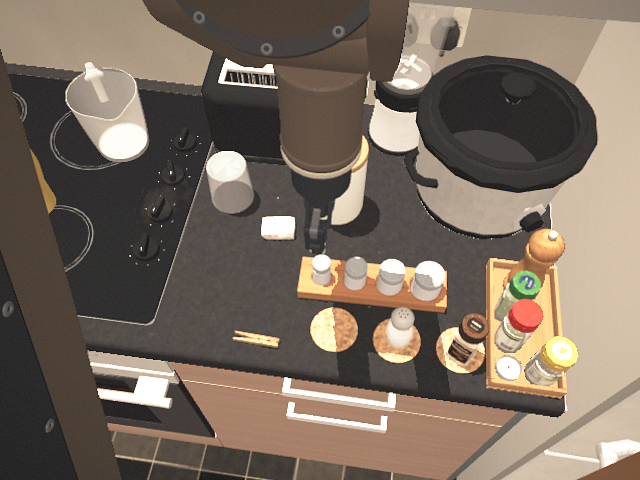

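All four tins are home in the block, from (321,268) to (428,280), and everything else is in place. Next is the shaker.

>>> {"method": "send_rows", "body": {"increments": [[0,0,0,-26,-17,0,66],[0,0,0,-26,-17,0,66],[0,0,0,-27,-17,0,66],[0,0,0,-27,-17,0,66],[0,0,0,-27,-17,0,66],[0,0,0,0,0,0,66],[0,0,0,0,0,0,66],[0,0,0,0,0,0,66]]}}

```text
t: 29.82
eef_pos: [0.4361, -0.099, 0.1509]
ee_rot: [[-0.001, 1.0, -0.001], [1.0, 0.001, 0.0], [0.0, -0.001, -1.0]]
force: [-0.4, 0.5, 0.9]
width: 0.0659
grip_force: 0.0
```

>>> {"method": "send_rows", "body": {"increments": [[0,0,0,0,0,40,66],[0,0,0,0,0,40,66],[0,0,0,0,0,32,66],[0,0,0,0,0,0,66],[0,0,0,0,0,0,35],[0,0,0,0,0,0,35],[0,0,0,0,0,0,35],[0,0,0,0,0,0,35]], "grip_force": 40}}

```text
t: 30.82
eef_pos: [0.4371, -0.0998, 0.0407]
ee_rot: [[0.0, 1.0, 0.003], [1.0, -0.0, -0.001], [-0.001, 0.003, -1.0]]
force: [-0.2, 1.5, 10.0]
width: 0.037
grip_force: 40.3
```

>>> {"method": "send_rows", "body": {"increments": [[0,0,0,0,0,0,35],[0,0,0,0,0,-30,35],[0,0,0,0,0,-40,35],[0,0,0,0,0,-30,35],[0,0,0,0,0,-20,35],[0,0,0,0,0,0,35],[0,0,0,0,0,0,35]]}}

```text
t: 31.7
eef_pos: [0.4357, -0.0995, 0.1593]
ee_rot: [[0.0, 1.0, 0.0], [1.0, -0.0, -0.0], [-0.0, 0.0, -1.0]]
force: [0.7, 1.0, -1.4]
width: 0.0373
grip_force: 40.5
```

Run:
```python
from meas import *
p,d=shot('side');cv2.imwrite('pics/crop3.png',cv2.resize(p[150:400,280:520,::-1],None,fx=2.4,fy=2.4,interpolation=cv2.INTER_CUBIC))
```

```text
(no output)
```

View pics/crop3.png

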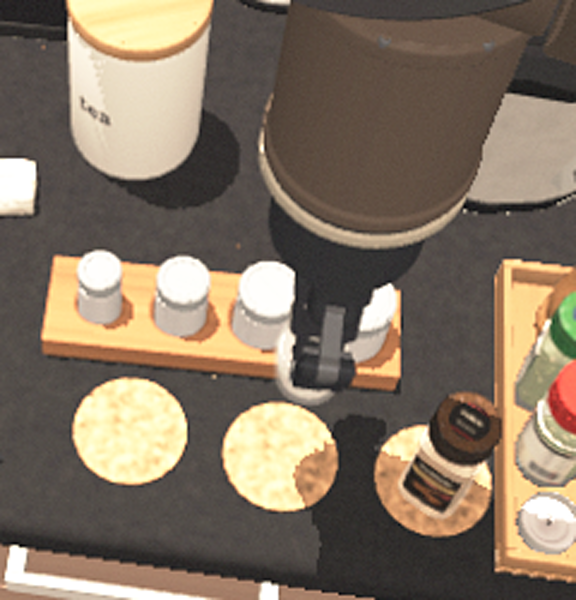

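Crop: the shaker hangs in the fingers at (310,370), coaster_a is empty at (280,455), and the jar is undisturbed. I'll move to the spare coaster.

>>> {"method": "send_rows", "body": {"increments": [[0,0,0,20,0,0,35],[0,0,0,20,0,0,35],[0,0,0,20,0,0,35],[0,0,0,20,1,0,35],[0,0,0,20,1,0,35],[0,0,0,0,0,0,35],[0,0,0,0,0,0,35],[0,0,0,0,0,0,35]]}}

```text
t: 32.75
eef_pos: [0.4378, -0.0001, 0.1591]
ee_rot: [[0.001, 1.0, -0.0], [1.0, -0.001, -0.0], [-0.0, -0.0, -1.0]]
force: [0.1, 0.4, -1.9]
width: 0.0371
grip_force: 40.5
```

>>> {"method": "send_rows", "body": {"increments": [[0,0,0,0,0,40,35],[0,0,0,0,0,40,35],[0,0,0,0,0,20,35],[0,0,0,0,0,10,35],[0,0,0,0,0,4,35],[0,0,0,0,0,3,35],[0,0,0,0,0,0,35],[0,0,0,0,0,0,35]]}}

```text
t: 33.75
eef_pos: [0.4382, 0.0005, 0.0427]
ee_rot: [[-0.0, 1.0, 0.001], [1.0, 0.0, -0.0], [-0.0, 0.001, -1.0]]
force: [-0.2, 0.3, 0.1]
width: 0.037
grip_force: 40.5
```

Run:
```python
from meas import *
print(manip.read_state()['force'])
p,d=shot('side');cv2.imwrite('pics/crop4.png',cv2.resize(p[200:400,240:460,::-1],None,fx=3,fy=3,interpolation=cv2.INTER_CUBIC))
```

```text
[-0.24157752  0.2822968   0.13496241]
```

View pics/crop4.png

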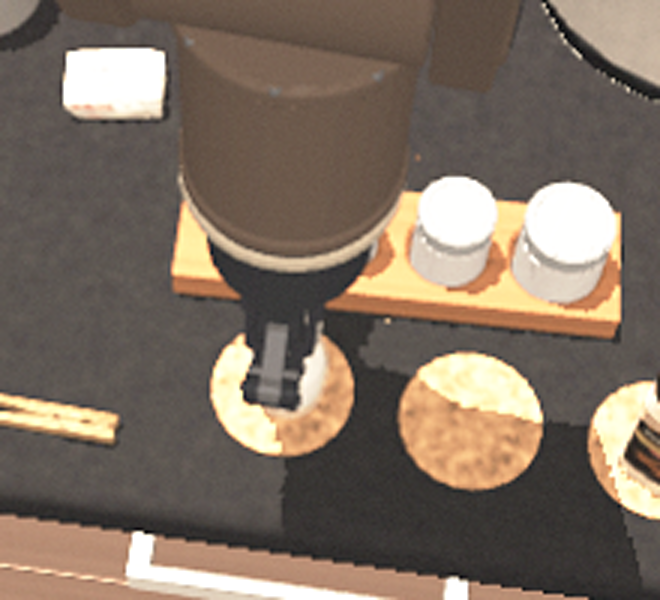

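The shaker is over the middle of the spare coaster at (282,390), with its base just touching.

>>> {"method": "send_rows", "body": {"increments": [[0,0,0,0,0,1,35],[0,0,0,0,0,0,35],[0,0,0,0,0,0,66],[0,0,0,0,0,0,66],[0,0,0,0,0,0,66],[0,0,0,0,0,0,66],[0,0,0,0,0,-30,66],[0,0,0,0,0,-40,66]]}}

```text
t: 34.8
eef_pos: [0.4371, 0.0005, 0.1115]
ee_rot: [[0.0, 1.0, -0.002], [1.0, -0.0, 0.0], [0.0, -0.002, -1.0]]
force: [0.6, 0.0, -1.0]
width: 0.0661
grip_force: 0.0
```

>>> {"method": "send_rows", "body": {"increments": [[0,0,0,0,0,-40,66],[0,0,0,0,0,-10,66],[0,0,0,-40,-2,0,66],[0,0,0,-40,-2,0,66],[0,0,0,-40,-2,0,66],[0,0,0,-40,-2,0,66],[0,0,0,-39,-4,0,66],[0,0,0,0,0,0,66]]}}

```text
t: 35.8
eef_pos: [0.4254, -0.2006, 0.1605]
ee_rot: [[0.003, 1.0, -0.001], [1.0, -0.003, 0.0], [0.0, -0.001, -1.0]]
force: [0.2, 0.6, -0.6]
width: 0.0662
grip_force: 0.0
```

```bash
cat > look2.py <<'E'
from meas import *
s=manip.read_state();print(s['t'],s['eef_pos'])
for n in('top','side'):
    p,d=shot(n);P=cloud(n,d)
    print(n,'shaker');[print(b) for b in blobs(P,.075,.1,(.38,.47,-.24,.06),15)]
    print(' jar');[print(b) for b in blobs(P,.1,.115,(.38,.47,-.235,.06),15)]
E
python3 look2.py
```

```text
35.8 [ 0.4254491  -0.20056032  0.16048013]
top shaker
(np.int32(291), array([ 4.373e-01, -3.000e-04]), 34.5, array([4.368e-01, 1.000e-04, 9.010e-02]))
(np.int32(101), array([ 0.4258, -0.1995]), 44.6, array([ 0.4224, -0.1843,  0.083 ]))
 jar
(np.int32(271), array([ 0.4267, -0.1996]), 39.0, array([ 0.4267, -0.1943,  0.1092]))
side shaker
(np.int32(412), array([ 4.377e-01, -3.000e-04]), 34.3, array([ 0.4332, -0.0005,  0.0901]))
(np.int32(264), array([ 0.4218, -0.1973]), 41.3, array([ 0.4107, -0.1917,  0.0844]))
 jar
(np.int32(447), array([ 0.4261, -0.1986]), 40.8, array([ 0.425 , -0.1944,  0.1089]))
```

>>> {"method": "send_rows", "body": {"increments": [[0,0,0,0,0,0,66],[0,0,0,0,0,40,66],[0,0,0,0,0,40,66],[0,0,0,0,0,32,66],[0,0,0,0,0,0,66],[0,0,0,0,0,0,66]]}}

```text
t: 36.65
eef_pos: [0.4263, -0.1983, 0.0501]
ee_rot: [[-0.001, 1.0, 0.0], [1.0, 0.001, -0.0], [-0.0, 0.0, -1.0]]
force: [-0.9, -0.6, 0.6]
width: 0.0659
grip_force: 0.0
```

>>> {"method": "send_rows", "body": {"increments": [[0,0,0,0,0,0,35],[0,0,0,0,0,0,35],[0,0,0,0,0,0,35],[0,0,0,0,0,0,35],[0,0,0,0,0,-30,35],[0,0,0,0,0,-30,35],[0,0,0,0,0,-40,35],[0,0,0,0,0,0,35]], "grip_force": 40}}

```text
t: 37.65
eef_pos: [0.4276, -0.1995, 0.1525]
ee_rot: [[0.0, 1.0, 0.005], [1.0, -0.0, -0.003], [-0.003, 0.005, -1.0]]
force: [-0.4, 0.1, -2.0]
width: 0.0441
grip_force: 42.0
```

>>> {"method": "send_rows", "body": {"increments": [[0,0,0,20,2,0,35],[0,0,0,20,2,0,35],[0,0,0,20,2,0,35],[0,0,0,20,1,0,35],[0,0,0,19,1,0,35],[0,0,0,0,0,0,35],[0,0,0,0,0,0,35],[0,0,0,0,0,0,35]]}}

```text
t: 38.65
eef_pos: [0.4339, -0.1001, 0.1492]
ee_rot: [[0.001, 1.0, 0.0], [1.0, -0.001, -0.0], [-0.0, 0.0, -1.0]]
force: [0.6, -0.5, -1.7]
width: 0.0443
grip_force: 41.9
```

>>> {"method": "send_rows", "body": {"increments": [[0,0,0,0,0,40,35],[0,0,0,0,0,30,35],[0,0,0,0,0,20,35],[0,0,0,0,0,4,35],[0,0,0,0,0,3,35],[0,0,0,0,0,0,35],[0,0,0,0,0,0,35]]}}

```text
t: 39.52
eef_pos: [0.4343, -0.0997, 0.0529]
ee_rot: [[-0.0, 1.0, 0.001], [1.0, 0.0, -0.0], [-0.0, 0.001, -1.0]]
force: [0.3, 0.3, -1.0]
width: 0.0443
grip_force: 41.9
```

Run:
```python
from meas import *
s=manip.read_state();print(s['force'],s['eef_pos'])
p,d=shot('side');cv2.imwrite('pics/crop5.png',cv2.resize(p[200:400,290:510,::-1],None,fx=3,fy=3,interpolation=cv2.INTER_CUBIC))
```

```text
[ 0.28613755  0.32303161 -1.00664227] [ 0.4343034  -0.09968073  0.05286035]
```

View pics/crop5.png

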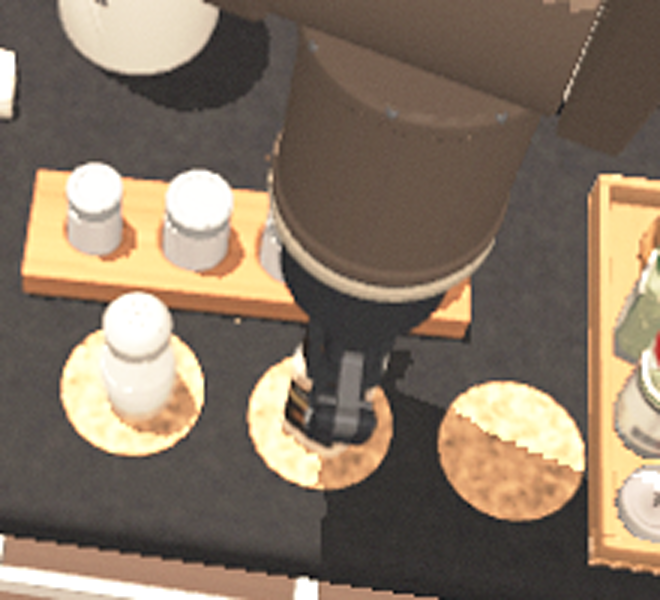

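The crop shows the jar over coaster_a at (320,420), the shaker upright on the spare at (140,370), and coaster_b empty. I'll lower to contact.

>>> {"method": "send_rows", "body": {"increments": [[0,0,0,0,0,1.5,35],[0,0,0,0,0,1,35],[0,0,0,0,0,0,35],[0,0,0,0,0,0,35]]}}

```text
t: 40.08
eef_pos: [0.4344, -0.0997, 0.0506]
ee_rot: [[-0.0, 1.0, 0.001], [1.0, 0.0, -0.0], [-0.0, 0.001, -1.0]]
force: [-2.6, 1.1, 25.0]
width: 0.0443
grip_force: 44.0
```

>>> {"method": "send_rows", "body": {"increments": [[0,0,0,0,0,-0.7,35],[0,0,0,0,0,0,35],[0,0,0,0,0,0,66],[0,0,0,0,0,0,66],[0,0,0,0,0,0,66],[0,0,0,0,0,0,66],[0,0,0,0,0,-30,66],[0,0,0,0,0,-40,66]]}}

```text
t: 41.08
eef_pos: [0.4331, -0.0993, 0.1206]
ee_rot: [[0.0, 1.0, -0.002], [1.0, -0.0, 0.001], [0.001, -0.002, -1.0]]
force: [0.5, -0.1, -0.8]
width: 0.0659
grip_force: 0.0
```

>>> {"method": "send_rows", "body": {"increments": [[0,0,0,0,0,-40,66],[0,0,0,20,0,0,66],[0,0,0,20,0,0,66],[0,0,0,20,1,0,66],[0,0,0,20,1,0,66],[0,0,0,19,1,0,66],[0,0,0,0,0,0,66],[0,0,0,0,0,0,66]]}}

```text
t: 42.08
eef_pos: [0.4368, -0.0008, 0.1604]
ee_rot: [[-0.0, 1.0, -0.0], [1.0, 0.0, -0.0], [-0.0, -0.0, -1.0]]
force: [-0.1, 0.2, 1.3]
width: 0.0662
grip_force: 0.0
```

```bash
python3 look2.py
```

```text
42.075 [ 0.43684368 -0.00083039  0.16044584]
top shaker
 jar
side shaker
(np.int32(238), array([ 0.4369, -0.0008]), 34.2, array([ 0.4283, -0.0035,  0.0868]))
(np.int32(268), array([ 0.4326, -0.1004]), 45.8, array([ 0.4178, -0.0972,  0.0842]))
 jar
(np.int32(617), array([ 0.4337, -0.1016]), 42.4, array([ 0.4322, -0.1008,  0.1092]))
```

>>> {"method": "send_rows", "body": {"increments": [[0,0,0,0,0,40,66],[0,0,0,0,0,40,66],[0,0,0,0,0,30,66],[0,0,0,0,0,15,66],[0,0,0,0,0,0,66],[0,0,0,0,0,0,66]]}}

```text
t: 42.92
eef_pos: [0.4372, -0.0009, 0.0359]
ee_rot: [[0.0, 1.0, 0.0], [1.0, -0.0, -0.0], [-0.0, 0.0, -1.0]]
force: [0.2, -1.1, 0.0]
width: 0.0662
grip_force: 0.0
```

>>> {"method": "send_rows", "body": {"increments": [[0,0,0,0,0,0,35],[0,0,0,0,0,0,35],[0,0,0,0,0,0,35],[0,0,0,0,0,0,35],[0,0,0,0,0,-30,35],[0,0,0,0,0,-40,35],[0,0,0,0,0,-40,35],[0,0,0,0,0,-20,35]], "grip_force": 40}}

```text
t: 43.92
eef_pos: [0.4376, -0.0006, 0.1679]
ee_rot: [[-0.0, 1.0, 0.003], [1.0, 0.0, -0.0], [-0.0, 0.003, -1.0]]
force: [0.2, -1.1, -1.7]
width: 0.0381
grip_force: 40.9
```

>>> {"method": "send_rows", "body": {"increments": [[0,0,0,0,0,-20,35],[0,0,0,0,0,-20,35],[0,0,0,0,0,0,35],[0,0,0,0,0,0,35]]}}

```text
t: 44.42
eef_pos: [0.4365, -0.0005, 0.2052]
ee_rot: [[-0.0, 1.0, -0.0], [1.0, 0.0, 0.0], [0.0, -0.0, -1.0]]
force: [0.5, -0.6, -1.5]
width: 0.0385
grip_force: 40.9
```

Run:
```python
from meas import *
for n in('top','side'):
    s=np.load(f's_{n}.npz');P=cloud(n,s['d'])
    for lo in(.06,.09,.105):
        m=(P[...,2]>lo)&(P[...,0]>.37)&(P[...,0]<.50)&(P[...,1]<-.225)&(P[...,1]>-.4)
        q=P[m];print(n,lo,m.sum(),np.percentile(q[:,1],[95,99,100]).round(4),q[:,2].max())
```

```text
top 0.06 11366 [-0.27   -0.2535 -0.25  ] 0.4221927837876869
top 0.09 10547 [-0.2774 -0.2566 -0.2506] 0.4221927837876869
top 0.105 9928 [-0.2802 -0.2594 -0.2516] 0.4221927837876869
side 0.06 7986 [-0.2562 -0.2504 -0.2482] 0.2299135736799347
side 0.09 6302 [-0.26   -0.2524 -0.2491] 0.2299135736799347
side 0.105 5100 [-0.2623 -0.2537 -0.2491] 0.2299135736799347
```

>>> {"method": "send_rows", "body": {"increments": [[0,0,0,-24,0,0,35],[0,0,0,-24,0,0,35],[0,0,0,-25,0,0,35],[0,0,0,-25,0,0,35],[0,0,0,-25,-1,0,35],[0,0,0,-25,-1,0,35],[0,0,0,-25,-1,0,35],[0,0,0,-22,-1,0,35]]}}

```text
t: 45.42
eef_pos: [0.4323, -0.1962, 0.2045]
ee_rot: [[0.0, 1.0, -0.001], [1.0, -0.0, 0.001], [0.001, -0.001, -1.0]]
force: [0.3, 0.7, -0.8]
width: 0.0383
grip_force: 40.9
```

>>> {"method": "send_rows", "body": {"increments": [[0,0,0,0,0,0,35],[0,0,0,0,0,35,35],[0,0,0,0,0,40,35],[0,0,0,0,0,40,35],[0,0,0,0,0,30,35],[0,0,0,0,0,15,35],[0,0,0,0,0,0,35],[0,0,0,0,0,0,35]]}}

```text
t: 46.42
eef_pos: [0.4334, -0.1956, 0.0463]
ee_rot: [[-0.0, 1.0, 0.001], [1.0, 0.0, -0.001], [-0.001, 0.001, -1.0]]
force: [0.1, -0.7, -1.0]
width: 0.0383
grip_force: 40.8
```

>>> {"method": "send_rows", "body": {"increments": [[0,0,0,0,0,4,35],[0,0,0,0,0,2,35],[0,0,0,0,0,0,35],[0,0,0,0,0,0,35]]}}

```text
t: 46.92
eef_pos: [0.4329, -0.1956, 0.0396]
ee_rot: [[0.0, 1.0, 0.0], [1.0, -0.0, -0.0], [-0.0, 0.0, -1.0]]
force: [0.4, 0.3, -0.4]
width: 0.0383
grip_force: 40.9
```

>>> {"method": "send_rows", "body": {"increments": [[0,0,0,0,0,1,35],[0,0,0,0,0,0.5,35],[0,0,0,0,0,0,35],[0,0,0,0,0,0,35]]}}

```text
t: 47.42
eef_pos: [0.4329, -0.1955, 0.038]
ee_rot: [[0.0, 1.0, -0.0], [1.0, -0.0, 0.0], [0.0, -0.0, -1.0]]
force: [-0.1, -0.1, -1.2]
width: 0.0387
grip_force: 40.9
```

>>> {"method": "send_rows", "body": {"increments": [[0,0,0,0,0,0.7,35],[0,0,0,0,0,0.7,35],[0,0,0,0,0,0,35],[0,0,0,0,0,0,35]]}}

```text
t: 47.92
eef_pos: [0.4329, -0.1956, 0.0366]
ee_rot: [[-0.0, 1.0, 0.0], [1.0, 0.0, -0.0], [-0.0, 0.0, -1.0]]
force: [-0.5, -0.8, 2.9]
width: 0.0384
grip_force: 41.4
```

Contact. I'll release, back away up and to the left, and check.

>>> {"method": "send_rows", "body": {"increments": [[0,0,0,0,0,0,66],[0,0,0,0,0,0,66],[0,0,0,0,0,0,66],[0,0,0,0,0,0,66],[0,0,0,0,0,-30,66],[0,0,0,0,0,-40,66],[0,0,0,0,0,-50,66],[0,0,0,0,0,-50,66]]}}

```text
t: 48.92
eef_pos: [0.4326, -0.1954, 0.2081]
ee_rot: [[-0.0, 1.0, -0.0], [1.0, 0.0, 0.0], [0.0, -0.0, -1.0]]
force: [0.4, -0.4, -0.1]
width: 0.0661
grip_force: 0.0
```

>>> {"method": "send_rows", "body": {"increments": [[0,0,0,45,0,0,66],[0,0,0,45,0,0,66],[0,0,0,45,0,0,66],[0,0,0,45,0,0,66],[0,0,0,45,0,0,66],[0,0,0,45,0,0,66],[0,0,0,45,0,0,66],[0,0,0,45,0,0,66]]}}

```text
t: 49.92
eef_pos: [0.4326, 0.166, 0.2066]
ee_rot: [[-0.0, 1.0, 0.0], [1.0, 0.0, -0.0], [-0.0, 0.0, -1.0]]
force: [0.7, -1.1, 0.3]
width: 0.0657
grip_force: 0.0
```

>>> {"method": "send_rows", "body": {"increments": [[0,0,0,45,0,0,66],[0,0,0,45,-20,0,66],[0,0,0,45,-20,0,66],[0,0,0,30,-20,0,66],[0,0,0,0,0,0,66],[0,0,0,0,0,0,66]]}}

```text
t: 50.68
eef_pos: [0.3728, 0.3292, 0.2065]
ee_rot: [[-0.001, 1.0, -0.0], [1.0, 0.001, -0.0], [-0.0, -0.0, -1.0]]
force: [0.2, 0.3, 0.3]
width: 0.0661
grip_force: 0.0
```

```bash
python3 look2.py; python3 look.py; python3 -c "
from h import *
shot('side','side6.png')"
```

```text
50.675 [0.37283092 0.32921427 0.20649472]
top shaker
(np.int32(269), array([ 0.4329, -0.1957]), 33.6, array([ 0.4322, -0.194 ,  0.09  ]))
(np.int32(41), array([ 0.43  , -0.0866]), 26.0, array([ 0.4285, -0.082 ,  0.0829]))
(np.int32(22), array([ 0.4147, -0.102 ]), 20.4, array([ 0.4128, -0.1028,  0.083 ]))
 jar
(np.int32(421), array([ 0.4335, -0.1015]), 40.7, array([ 0.4326, -0.1008,  0.1091]))
side shaker
(np.int32(265), array([ 0.4319, -0.1005]), 46.0, array([ 0.4178, -0.0967,  0.0837]))
(np.int32(434), array([ 0.4318, -0.1942]), 34.5, array([ 0.4278, -0.1923,  0.0893]))
 jar
(np.int32(619), array([ 0.4337, -0.101 ]), 41.9, array([ 0.4323, -0.1007,  0.1091]))
50.775 [0.37329141 0.32879674 0.20656538]
top tins
 inwell
(np.int32(522), array([ 0.5244, -0.1391]), 48.7, array([ 0.524 , -0.1389,  0.0676]))
(np.int32(395), array([ 0.5224, -0.0801]), 42.0, array([ 0.5222, -0.0796,  0.0677]))
(np.int32(288), array([ 0.5204, -0.0207]), 36.0, array([ 0.5201, -0.0204,  0.0677]))
(np.int32(200), array([0.5198, 0.0333]), 29.9, array([0.5193, 0.0331, 0.0677]))
side tins
 inwell
(np.int32(246), array([0.521 , 0.0336]), 30.9, array([0.5205, 0.0337, 0.0683]))
(np.int32(353), array([ 0.5217, -0.0205]), 37.0, array([ 0.5208, -0.0205,  0.0682]))
(np.int32(493), array([ 0.5241, -0.0798]), 44.3, array([ 0.5225, -0.0794,  0.0682]))
(np.int32(650), array([ 0.5256, -0.1384]), 49.7, array([ 0.5249, -0.1382,  0.068 ]))
```

View pics/side6.png

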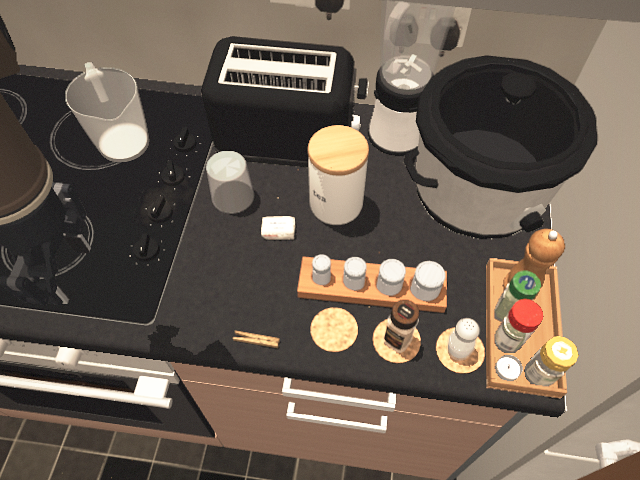

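The jar stands on coaster_a at (400,330), the shaker on coaster_b at (463,345), and the spare is empty at (333,329). All four tins are home and the bystanders haven't moved, so I'm handing it in.

```bash
python3 -c "
from workcell import workorder
print(workorder.sign_off())"
```

```text
the job is handed in; nothing more can be done
None
```

The job is handed in at about 51 s of 210 s: my last look showed shaker and jar swapped, spare coaster empty, all four tins home and the bystanders in place, but sign-off returned no verdict.

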